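Pin the gate stay

TASK

First swing the steel strap of the gate stay until its eye lies over the fixed knuckle on the plate. Then take the round-headed pin from the drilled block and thread it down through the strap's eye and the knuckle, feeling gently for the hidden lower hole and never ramming it, until the pin's collar sits fully down on the strap. Leave the pin there, and leave the other two pins in their block.

Things in the scene. Friction and masses are not known exactly. Their poses are not given: they have to be found in the camera images.
- base: Gate stay bolted to the bench: grey painted steel plate 150 x 260 x 8 mm with an upright pivot boss at one end and the fixed lower knuckle 160 mm from it. Origin: on the pivot axis, at bench level, z up; its -y points from the pivot to the knuckle's nominal place, its -x to the robot's side.
- knuckle (a point): Nominal top centre of the fixed lower knuckle: steel block 100 x 52 mm along the plate's x and y, top face 38 mm above the bench, one upright bore 14 mm, 30 mm deep to the plate. Hand-welded: block and bore may sit at any strap angle from -0.15 to 0.15 rad (up to 24 mm either way along the arc, always 160 mm from the pivot axis); not measured, and hidden once the strap's eye is over it.
- strap (a joint): Angle (rad) of the swinging strap: flat bar 24 mm wide, 12 mm thick (39 to 51 mm above the bench), bare from 22 to 140 mm from the pivot; 24 mm pivot stud rises to 61 mm. 0: along the plate's -y; negative: eye towards the plate's -x. Starts -0.75 to -0.35, travel -0.95 to 0.25. Stiff (0.22 N m), stays put; grip it across, push it, or drag it by a pin in its eye.
- strap_eye (a point): Centre of the top face of the strap's eye: a ring 40 mm across at the strap's end, 12 mm thick, top 51 mm above the bench, 160 mm from the pivot axis; hole 14 mm, straight through. Axes turn with the strap: -y points along it away from the pivot, z up.
- pin: The pin to use, plain steel, upright in the block: round shank 12 mm across, 36 mm long, lowest 1.5 mm tapering to 10 mm; flat collar 24 mm across, 4 mm thick; above it a smooth round grip 18 mm across with a domed top 43 mm above the collar's underside. Origin: on the axis at the collar's underside, z up the pin. About 0.10 to 0.18 kg.
- pin_tip (a point): The end of the pin's shank, on its axis, 36 mm below the collar's underside.
- rack: Fixed grey painted steel block 170 x 55 x 48 mm (x, y, z) with three upright 14 mm holes in a row along its x, at -55, 0 and +55 mm. Origin: centre of its underside. Which pin stands in which hole varies; each rests with its collar on the block's top, 48 mm above the bench.
- pin_square: Another pin in the block, not to be used: same shank, but with a square grip 18 x 18 mm rising 40 mm. Origin: collar's underside. Must stay in its hole.
- bolt: A low hexagon-headed bolt in the block, not to be used: head about 24 mm across, only 12 mm high. Origin: head's underside. Must stay in its hole.
Things that resemble listed ones, but are neither listed nor needed, are in the scene too. What is shaped like the pin but black or brown is not meant.

How it is judged:
By the outcome, as a careful person would: the job done as asked, in the order asked, and still so for the second after the job is handed in, with the robot touching nothing.
It also fails if it takes over 72 s, if anything falls off the work surface, if the arm or the gripper's body presses on something with over 40 N, if the wrist force passes 120 N, or if a joint passes its speed limit or range.

ROBOT

A 6-joint arm with a two-finger parallel gripper is mounted at the origin on the work surface. World frame = base frame: x ahead of the robot, y to its left, z up, the work surface at z = 0. Lengths are in m, angles in rad, forces in N, time in s.
With the tool pointing down it reaches from about 0.35 to 0.775 m from the base axis. Payload 5.5 kg.
Tool frame: the origin (TCP) lies midway between the tips of the shut fingers; the grasp point (between the pads) lies 19 mm behind it; y points along the fingers, x is the direction in which the jaws open and shut, and the axes are right-handed (so a half turn about y gives the same grasp; the last joint's range is limited). The gripper opens to 85 mm and grips with 20 to 120 N. Pads are 22 mm wide; open, the fingers measure 114 mm over their backs; the gripper's body (76 mm by 85 mm) begins 54 mm behind the grasp point. The pads swing forward as they close: fully open they stand 13 mm farther back than shut.
Start: joints at [1.115, 0.313, 0.046, 1.304, 0, 1.431], TCP at [0.179, 0.547, 0.231] pointing down, gripper open.
Joint ranges: [-2.76, 2.76], [-0.86, 1.69], [-1.03, 1.26], [-2.2, 2.34], [-1.47, 1.5], [-3.14, 3.14]. Speed limits (rad/s): [2.57, 2.57, 3.14, 3.14, 3.14, 3.14].

INTERFACE

Orientations are given as a unit quaternion [w, x, y, z].
In Python, from workcell import bot gives the robot as it stands. The module is installed in compiled form; this text tells all that it offers.
- The arm moves only by the tool drive_tool, never from a script. Its argument "plan" is one flat list of numbers, 5 for each row, row after row: the closure, from -1 (fully open) to 1 (shut), so that 0 is half open, then the shift along the tool's x, y, z in mm, then the turn about the tool's y in degrees. A call has 1 to 20 rows; each row is the pose to reach, as a shift and turn from the pose commanded when the call began, along the tool's axes at that moment; what a row does not reach only later rows make up. A row lasts 1/12 s, in which the tool goes at most 41.7 mm and 7.16 degrees, less where a joint would pass 70% of its speed; a pose out of reach is approached as far as the arm can. A call with a gripper value outside its range is refused whole. The fingers move at their own pace and stop on an object; "force" is the grip in N (left out, the last holds). Time passes only in rows, so rows that repeat a pose let the fingers close. It gives the time, the measured TCP pose, the force and the opening at its end, in the units of the state.
- bot.state(): the state, without advancing time (a new reading comes with each control period).
- bot.get_image(name): name is "scene" or "top" or "wrist"; returns (picture, depth): 400x640x3 uint8, blue, green, red; 400x640 float32, m along the optical axis (not along the pixel's ray), 0 where there is no reading.
- bot.calibration(name): a dict with "camera_matrix" (3x3 intrinsics, pixels), "R" (3x3) and "t" (3): a world point X has camera coordinates R X + t; the wrist camera has in their place "mount" (4x4, takes a point from camera to tool coordinates, whose origin is the TCP and whose axes are the tool frame's). Camera axes: x right, y down, z forward; pixel columns grow to the right and rows downward; lengths in m; the calibration is good to about 2 mm. A picture is of the moment at which its call begins: read the wrist's pose just before it. calibration takes no time and is no camera call.
- bot.close_job(): hands the job in, once; it reports no verdict.
Trained networks look in the newest picture that a camera, given by its name, has taken for a name from the list of things; names that differ only in an ending like _2 or _b are one class to them, and where a whole thing is asked for, a point or a joint stands for the part that bears it (a point fixed in the world has none). Each returns a list of dicts, best first, with "score" (0 to 1); they miss things now and then, are a little off and sometimes report something else, mostly with a low value. They report only what shows in the picture. A call takes as long as a camera call. They do not tell look-alikes from the thing itself.
- bot.search_frame(label, camera): "at" ([x, y, z] in m, in the coordinates of the camera as it stood for that picture, good to about 4 mm: the middle of the surface that is visible of it).
- bot.trace(label, camera): "mask" (400x640 bool, what is visible of it).
- bot.place_of(label, camera): "at" ([x, y, z] in m, in the coordinates of the camera as it stood for that picture, good to about 4 mm: a listed point, or the origin of a listed thing).
The state is a dict: "time": time; "joint_positions": joint angles; "qvel": joint speeds; "joint_efforts": joint torques, N m; "tool_pos": TCP position; "ee_rot": TCP orientation; "ft_force": force on the tool from outside, world axes, zero at the start; "wrist_torque": the same for the moment, N m; "grip_width": finger opening in m.
Only numpy, scipy, OpenCV 4.12 (cv2) and the standard library are available. Lean on these libraries where they do the work, as an engineer would, in place of code of your own. Each camera call takes 0.05 s, during which the arm holds its last target.

## Working session

There is one attempt and no reset: what is moved stays moved. The work goes in short steps, Python scripts to look and compute and a tool call to move; the robot and the scene stay as the last step left them, time stands still between calls to the robot, and variables do not carry over. Pictures are saved under pics/ and viewed, and the job is handed in when it is done.

Besides the shell and the picture viewer there is one more tool, called after "Emit:" by a JSON object that holds its "method" and its "body", one argument or row to a line. drive_tool: Moves the arm, as the interface text tells. Its arguments: {"type":"object","properties":{"plan":{"type":"array"},"force":{"type":"number"}},"required":["plan"]}

```bash
mkdir -p pics; cat > h.py <<'E'
import numpy as np, cv2
from workcell import bot
from scipy.spatial.transform import Rotation as Ro
def Rq(q): return Ro.from_quat([q[1],q[2],q[3],q[0]]).as_matrix()
def tf(cam,s=None):
    c=bot.calibration(cam)
    if 'mount' in c:
        s=s or bot.state(); T=np.eye(4);T[:3,:3]=Rq(s['ee_rot']);T[:3,3]=s['tool_pos']
        return T@np.array(c['mount'])
    T=np.eye(4);R=np.array(c['R']);T[:3,:3]=R.T;T[:3,3]=-R.T@np.array(c['t']).ravel();return T
def w(T,p): return T[:3,:3]@np.array(p)+T[:3,3]
def px(cam,T,X):
    K=np.array(bot.calibration(cam)['camera_matrix']);p=T[:3,:3].T@(np.array(X)-T[:3,3]);return (K@p/p[2])[:2]
def world(cam,T,d):
    K=np.array(bot.calibration(cam)['camera_matrix']);v,u=np.mgrid[:400,:640]
    P=np.stack([(u-K[0,2])/K[0,0]*d,(v-K[1,2])/K[1,1]*d,d],-1)
    return P@T[:3,:3].T+T[:3,3]
E
python3 - <<'E'
from h import *
s=bot.state();print({k:np.round(v,3) for k,v in s.items()});print(Rq(s['ee_rot']).round(3))
for c in ['scene','top','wrist']:
    T=tf(c);im,d=bot.get_image(c);cv2.imwrite(f'pics/{c}0.png',im);np.save(f'{c}0.npy',d)
    print(c,T.round(3).tolist())
    for l in (['base','knuckle','strap_eye','pin','rack','pin_square','bolt','pin_tip'] if c!='wrist' else []):
        r=bot.place_of(l,c)
        for q in r[:4]: 
            X=w(T,q['at']);print(' ',l,round(q['score'],2),X.round(3),px(c,T,X).round())
E
```

```text
{'time': np.float64(0.0), 'joint_positions': array([ 1.115,  0.314,  0.045,  1.304, -0.   ,  1.431]), 'qvel': array([ 0.002, -0.001, -0.001, -0.002, -0.   ,  0.001]), 'joint_efforts': array([ 1.0000e-03, -4.8063e+01,  2.9853e+01,  1.9000e-02,  0.0000e+00,
       -0.0000e+00]), 'tool_pos': array([0.178, 0.546, 0.23 ]), 'ee_rot': array([-0.572,  0.573,  0.415, -0.416]), 'ft_force': array([ 0.125,  0.219, -0.377]), 'wrist_torque': array([ 0.001,  0.05 , -0.014]), 'grip_width': np.float64(0.086)}
[[ 0.311 -0.001 -0.951]
 [ 0.951 -0.002  0.311]
 [-0.002 -1.     0.   ]]
scene [[-0.249, 0.714, -0.655, 1.017], [0.968, 0.169, -0.184, 0.13], [-0.021, -0.68, -0.733, 0.567], [0.0, 0.0, 0.0, 1.0]]
  base 0.97 [ 0.559  0.207 -0.002] [432. 239.]
  knuckle 0.56 [0.554 0.042 0.04 ] [344. 206.]
  knuckle 0.26 [ 0.506 -0.181  0.002] [244. 184.]
  strap_eye 0.76 [0.492 0.06  0.052] [360. 180.]
  pin 0.75 [ 0.506 -0.184  0.048] [239. 167.]
  pin 0.6 [ 0.556 -0.264  0.035] [192. 182.]
  pin 0.57 [ 0.471 -0.104  0.039] [283. 165.]
  pin 0.5 [ 0.469 -0.26   0.035] [213. 154.]
  rack 0.96 [ 0.507 -0.181 -0.0
[... 417 characters left out ...]
8. 194.]
  knuckle 0.93 [0.557 0.043 0.041] [299. 195.]
  strap_eye 0.66 [0.492 0.059 0.054] [291. 231.]
  pin 0.64 [ 0.559 -0.259  0.035] [462. 192.]
  pin 0.61 [ 0.47  -0.26   0.035] [463. 240.]
  pin 0.6 [ 0.505 -0.18   0.048] [422. 222.]
  pin 0.51 [ 0.472 -0.103  0.036] [379. 240.]
  rack 0.64 [ 0.503 -0.184  0.003] [418. 223.]
  rack 0.37 [ 0.558 -0.182  0.045] [422. 193.]
  pin_square 0.67 [ 0.448 -0.182  0.047] [424. 253.]
  bolt 0.72 [ 0.556 -0.178  0.045] [420. 194.]
  pin_tip 0.75 [ 0.561 -0.257 -0.002] [454. 192.]
  pin_tip 0.74 [ 0.462 -0.258 -0.001] [456. 243.]
wrist [[0.311, 0.901, 0.303, 0.101], [0.95, -0.295, -0.099, 0.573], [0.0, 0.319, -0.948, 0.372], [0.0, 0.0, 0.0, 1.0]]
```

View pics/scene0.png

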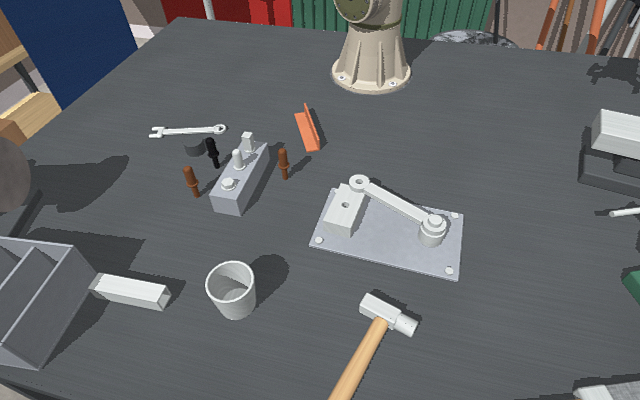

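View pics/top0.png

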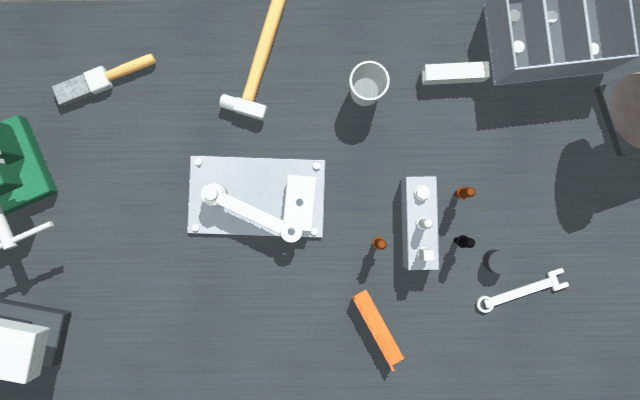

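```bash
python3 - <<'E'
from h import *
a=cv2.imread('pics/scene0.png')[110:270,170:330];b=cv2.imread('pics/top0.png')[140:270,180:320]
cv2.imwrite('pics/crA.png',cv2.resize(a,None,fx=3.7,fy=3.7,interpolation=2))
cv2.imwrite('pics/crB.png',cv2.resize(b,None,fx=4.5,fy=4.5,interpolation=2)[:600])
E
```

```text
(no output)
```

View pics/crA.png

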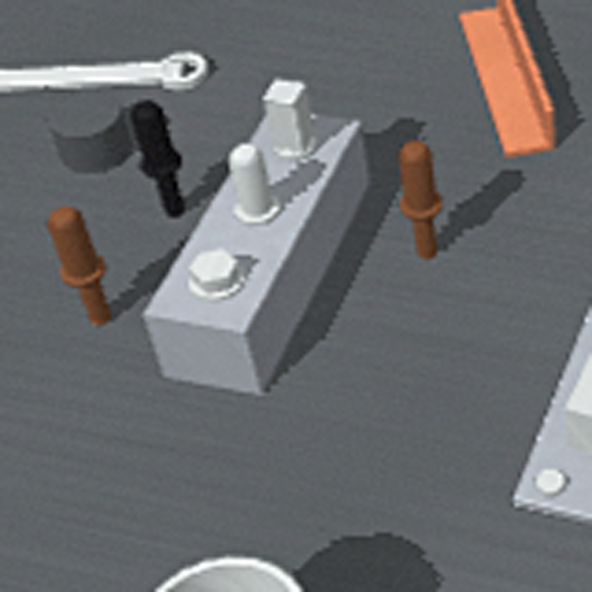

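View pics/crB.png

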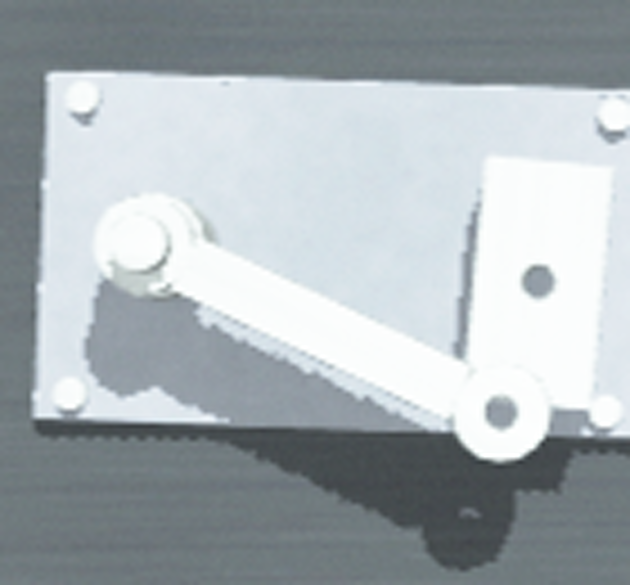

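The pin is the plain round-headed one in the middle hole of the block (scene px 239,167). The look-alikes are brown at (192,182) and (283,165), black at (211,152), the square grip at (247,142) and the hex bolt at (228,184). The strap eye is at top px (291,231) and the bore shows at top px (299,202).

```bash
cat >> h.py <<'E'
def ray(cam,T,uv,z):
    K=np.array(bot.calibration(cam)['camera_matrix']);d=T[:3,:3]@np.linalg.inv(K)@np.array([uv[0],uv[1],1.]);return T[:3,3]+d*(z-T[2,3])/d[2]
def dark(im,c,r=9,thr=150):
    g=im.min(2).astype(float);u0,v0=map(int,np.round(c));sub=g[v0-r:v0+r+1,u0-r:u0+r+1]
    n,l,st,ce=cv2.connectedComponentsWithStats((sub<thr).astype(np.uint8))
    b=[(np.hypot(*(ce[i]-r)),i) for i in range(1,n) if st[i][4]>3]
    if not b: return None
    i=min(b)[1];wt=np.clip(230-sub,0,None)*cv2.dilate((l==i).astype(np.uint8),np.ones((3,3)))
    vv,uu=np.mgrid[:2*r+1,:2*r+1]
    return np.array([(wt*uu).sum(),(wt*vv).sum()])/wt.sum()+[u0-r,v0-r],st[i]
E
python3 - <<'E'
from h import *
im=cv2.imread('pics/top0.png');T=tf('top');d=np.load('top0.npy')
g=im.min(2)
print(g[196:209,293:307]);print(g[225:238,285:299])
for n,c,z in(('bore',(299.6,202.4),.038),('eye',(291.6,231.3),.051)):
    r=dark(im,c,6,200);print(n,r,ray('top',T,r[0],z).round(4))
W=world('top',T,d)
# base plate, z about 8mm
m=(abs(W[...,2]-.008)<.004)&(W[...,0]>.45)&(W[...,0]<.68)&(W[...,1]>-.05)&(W[...,1]<.3)
print(m.sum(),np.median(W[...,2][m]))
p=W[m][:,:2];rect=cv2.minAreaRect(p.astype(np.float32));print(rect)
for n,z,b in(('knuckle',.038,(.48,.65,.0,.12)),('strap',.051,(.45,.6,.0,.3)),('stud',.061,(.5,.62,.15,.25)),('racktop',.048,(.4,.62,-.25,-.12)),('pindome',.088,(.47,.54,-.23,-.15))):
    m=(abs(W[...,2]-z)<.004)&(W[...,0]>b[0])&(W[...,0]<b[1])&(W[...,1]>b[2])&(W[...,1]<b[3])
    p=W[m];print(n,m.sum(),p.mean(0).round(4),cv2.minAreaRect(p[:,:2].astype(np.float32)))
E
```

```text
[[251 251 252 251 250 251 251 251 252 252 252 252 251 251]
 [250 252 252 251 250 250 250 251 252 252 252 252 251 251]
 [251 251 252 251 249 241 232 239 246 251 252 251 251 251]
 [251 251 251 245 204 142 138 146 170 238 252 251 252 251]
 [251 252 248 210 139 141 146 147 147 201 245 251 252 251]
 [251 251 239 170 140 151 149 145 148 158 232 251 252 251]
 [251 251 232 161 145 147 148 150 151 156 210 247 252 251]
 [251 251 236 168 144 148 147 148 152 162 228 250 252 251]
 [251 252 246 201 146 146 148 149 156 184 235 250 252 251]
 [251 252 250 244 208 158 156 158 187 237 250 252 252 251]
 [252 252 251 250 246 228 211 223 239 251 252 251 252 251]
 [251 251 251 250 251 251 250 252 252 252 252 252 251 251]
 [252 252 251 250 251 251 251 251 252 252 252 251 251 251]]
[[252 251 252 252 252 252 252 252 251 252 252 253 252 252]
 [252 252 252 252 252 252 252 252 252 251 251 252 252 252]
 [252 252 252 252 249 242 236 244 251 252 252 252 252 252]
 [252 252 251 240 190 180 192 185 217 246 252 252 252 252]
 [252 252 244 186 152 160 163 170 169 217 250 252 252 252]
 [253 252 232 141 148 145 147 151 151
[... 797 characters left out ...]
0.5475 0.0419 0.0384] ((0.5443485379219055, 0.04750557988882065), (0.06075093895196915, 0.09996504336595535), 83.61986541748047)
strap 1441 [0.5239 0.1254 0.0514] ((0.5257465839385986, 0.1302689015865326), (0.19861333072185516, 0.039224881678819656), 63.83230209350586)
stud 134 [0.561  0.2014 0.061 ] ((0.5605558156967163, 0.2015485316514969), (0.02193165384232998, 0.021678755059838295), 89.80985260009766)
racktop 2363 [ 0.504  -0.1798  0.0484] ((0.5037252902984619, -0.2011316418647766), (0.16991768777370453, 0.09684910625219345), 0.5257236957550049)
pindome 81 [ 0.5035 -0.1799  0.0889] ((0.5029700398445129, -0.1809403896331787), (0.01760403998196125, 0.015657583251595497), 89.19456481933594)
```

```bash
cat >> h.py <<'E'
def mv(X,h=None,s=None):
    "shift tool mm + turn deg about tool y for TCP target X, heading h(deg) of tool x"
    s=s or bot.state();R=Rq(s['ee_rot']);d=R.T@(np.array(X)-s['tool_pos'])*1000
    h0=np.degrees(np.arctan2(R[1,0],R[0,0]));t=0 if h is None else -((h-h0+180)%360-180)
    print('pos',np.round(s['tool_pos'],4),'h0',h0.round(2),'tilt',R[2].round(4),'F',np.round(s['ft_force'],1),'w',round(float(s['grip_width']),4),'t',round(float(s['time']),2)); print('shift',d.round(1),'turn',round(t,2))
E
python3 -c "
from h import *
mv([.5169,.1117,.14],154)"
```

```text
pos [0.1786 0.5466 0.2313] h0 71.91 tilt [ 1.e-04 -1.e+00  0.e+00] F [ 0.3 -0.5  0.2] w 0.085 t 0.95
shift [-308.3   91.3 -456.6] turn -82.09
```

Emit:
{"method": "drive_tool", "body": {
  "plan": [-0.2,-308,91,-457,-82,-0.2,-308,91,-457,-82,-0.2,-308,91,-457,-82,-0.2,-308,91,-457,-82,-0.2,-308,91,-457,-82,-0.2,-308,91,-457,-82,-0.2,-308,91,-457,-82,-0.2,-308,91,-457,-82,-0.2,-308,91,-457,-82,-0.2,-308,91,-457,-82,-0.2,-308,91,-457,-82,-0.2,-308,91,-457,-82,-0.2,-308,91,-457,-82,-0.2,-308,91,-457,-82,-0.2,-308,91,-457,-82,-0.2,-308,91,-457,-82,-0.2,-308,91,-457,-82],
  "force": 40
}}

```text
time: 2.37
tool_pos: [0.5179, 0.1105, 0.1398]
ee_rot: [-0.161, 0.16, 0.689, -0.689]
ft_force: [-0.7, -0.5, 0.2]
grip_width: 0.0511
```

```bash
python3 - <<'E'
from h import *
mv([.5169,.1117,.028],154)
T=tf('wrist');im,d=bot.get_image('wrist');cv2.imwrite('pics/w1.png',im);np.save('w1.npy',d);np.save('w1T.npy',T)
for n,X in(('bore',[.5446,.0442,.038]),('eye',[.4913,.0593,.051])):print(n,px('wrist',T,X))
E
```

```text
pos [0.5179 0.1105 0.1398] h0 153.71 tilt [ 9.e-04 -1.e+00  2.e-04] F [-0.7 -0.5  0.2] w 0.0511 t 2.37
shift [  1.3 111.8  -0.7] turn -0.29
bore [254.89961006 142.29265367]
eye [320.8882784  131.44191012]
```

View pics/w1.png

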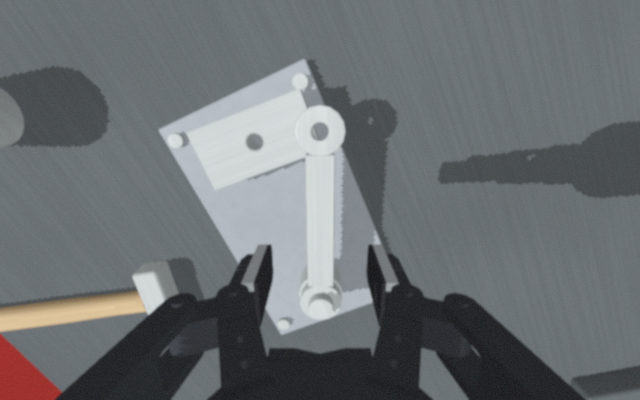

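The wrist view shows the strap centred between the fingers, the bore at (255,142) and the eye at (320,131), both within 1 px of prediction.

```bash
python3 - <<'E'
from h import *
T=np.load('w1T.npy');im=cv2.imread('pics/w1.png')
for n,c,z in(('bore',(255,142),.038),('eye',(320,131),.051)):
    r=dark(im,c,12,150);print(n,r,ray('wrist',T,r[0],z).round(4))
d=np.load('w1.npy');W=world('wrist',T,d)
for n,z,b in(('stud',.061,(.5,.62,.15,.25)),('eye',.051,(.45,.53,.0,.09)),('knuckle',.038,(.48,.65,.0,.08))):
    m=(abs(W[...,2]-z)<.003)&(W[...,0]>b[0])&(W[...,0]<b[1])&(W[...,1]>b[2])&(W[...,1]<b[3])
    print(n,m.sum(),W[m].mean(0).round(4),cv2.minAreaRect(W[m][:,:2].astype(np.float32)))
E
```

```text
bore (array([254.02535071, 141.68709154]), array([  4,   4,  15,  16, 195], dtype=int32)) [0.545  0.0435 0.038 ]
eye (array([319.72231319, 131.07248125]), array([  5,   4,  15,  17, 194], dtype=int32)) [0.492  0.0586 0.051 ]
stud 377 [0.5621 0.2014 0.0593] ((0.5625114440917969, 0.20208226144313812), (0.02175678312778473, 0.021687498316168785), 40.63150405883789)
eye 2278 [0.4953 0.0643 0.0494] ((0.49431028962135315, 0.0670018121600151), (0.056544456630945206, 0.03880021348595619), 76.08554077148438)
knuckle 6590 [0.548  0.0411 0.0365] ((0.5396811366081238, 0.0439215824007988), (0.052029404789209366, 0.11203974485397339), 83.73567962646484)
```

Emit:
{"method": "drive_tool", "body": {
  "plan": [-0.2,1,36,0,0,-0.2,1,72,0,0,-0.2,1,95,0,0,-0.2,1,110,0,0,-0.2,1,110,0,0,0.8,1,110,0,0,0.8,1,110,0,0,0.8,1,110,0,0,0.8,1,110,0,0,0.8,1,110,0,0,0.8,1,110,0,0],
  "force": 40
}}

```text
time: 3.33
tool_pos: [0.5178, 0.1129, 0.0321]
ee_rot: [-0.159, 0.161, 0.69, -0.688]
ft_force: [-0.4, 1.6, 7.0]
grip_width: 0.0229
```

Emit:
{"method": "drive_tool", "body": {
  "plan": [0.8,-4.4,-1,-0.1,-2.5,0.8,-8.7,-2,-0.4,-5,0.8,-13.1,-2,-0.9,-7.5,0.8,-17.4,-2,-1.5,-10,0.8,-21.6,-2,-2.4,-12.5,0.8,-25.9,-2,-3.4,-15,0.8,-30.1,-2,-4.6,-17.5,0.8,-34,-2,-6,-19.9,0.8,-34,-2,-6,-19.9,0.8,-34,-2,-6,-19.9],
  "force": 40
}}

```text
time: 4.17
tool_pos: [0.5503, 0.1031, 0.0322]
ee_rot: [-0.038, 0.039, 0.706, -0.706]
ft_force: [3.6, 1.4, -6.6]
grip_width: 0.0231
```

```bash
python3 - <<'E'
from h import *
mv([.5510,.1035,.032])
T=tf('wrist');im,d=bot.get_image('wrist');cv2.imwrite('pics/w2.png',im)
p=px('wrist',T,[.5448,.04385,.051]);print(p)
r=dark(im,p,14,170)
if r:
    e=ray('wrist',T,r[0],.051);print(r,e);v=e[:2]-[.5614,.2030];print('r,ang',np.hypot(*v),np.arctan2(v[0],-v[1]),'bore ang',np.arctan2(.5448-.5614,.2030-.04385))
E
```

```text
pos [0.5503 0.1031 0.0322] h0 173.74 tilt [-0.0011 -1.     -0.0011] F [ 3.6  1.4 -6.6] w 0.0231 t 4.17
shift [-0.6  0.2 -0.5] turn 0
[317.98235957 153.39649357]
(array([318.53483884, 152.32133667]), array([  0,   0,  29,  29, 761], dtype=int32)) [0.54451863 0.04342441 0.051     ]
r,ang 0.1604660407066185 -0.10539715645825466 bore ang -0.10392831207051204
```

View pics/w2.png

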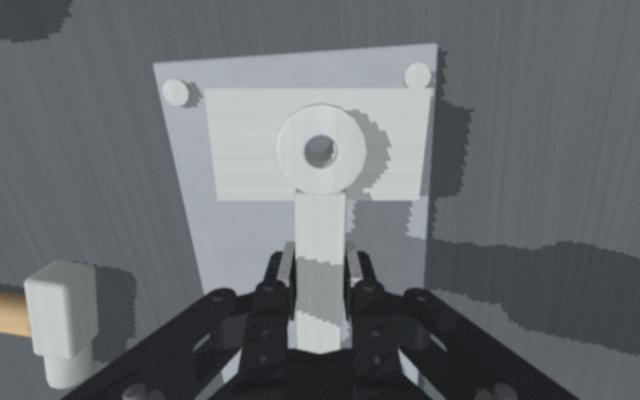

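```bash
python3 - <<'E'
from h import *
im=cv2.imread('pics/w2.png');c=im[120:185,285:355];cv2.imwrite('pics/w2c.png',cv2.resize(c,None,fx=9,fy=9,interpolation=0))
T=tf('wrist')
print(im.min(2)[132:172:2,300:340:2])
for t in (110,125,140):
  r=dark(im,(320,151),22,t);print(t,r, r and ray('wrist',T,r[0],.051))
E
```

```text
[[198 194 194 195 195 196 196 195 197 199 196 197 198 200 200 200 201 198
  194 194]
 [197 195 196 194 196 197 196 190 186 181 171 171 185 193 197 198 199 199
  195 193]
 [197 195 196 194 194 193 181 154 137 126 126 126 133 146 165 190 198 197
  197 195]
 [196 195 192 192 189 169 133 117 119 116 120 117 116 121 124 150 182 195
  195 193]
 [197 196 194 187 157 124 116 118 115 117 121 121 118 121 119 117 144 181
  195 194]
 [197 196 188 170 129 115 118 116 118 117 119 117 118 118 116 107 116 155
  189 195]
 [197 192 179 138 113 113 113 115 115 115 116 115 118 119 116  99 117 162
  177 196]
 [194 189 164 112 112 118 115 115 118 115 118 115 116 118 104  96 124 179
  173 193]
 [196 188 154 109 104 112 116 118 117 112 115 117 114 109  97  95 109 177
  177 191]
 [194 185 143 107 107 107 108 114 115 115 115 111 104  98  97  92 112 171
  170 188]
 [193 183 136 106 107 107 105 108 109 108 110 104 103 100  96  97 124 162
  167 187]
 [194 187 146 108 107 107 107 107 106 105 105 104 101  98  93 108 165 181
  168 190]
 [197 189 156 111 104 109 105 107 105 109 105 104  98  99 104 118 171 168
  168 
[... 272 characters left out ...]
3 190 171 135 117 113 112 112 110 114 130 142 153 165 181 198
  198 198]
 [197 197 195 192 192 183 156 129 123 122 120 129 146 156 172 191 201 198
  195 194]
 [197 198 194 193 194 196 192 180 174 165 158 165 182 190 199 201 201 197
  195 196]
 [198 196 196 195 193 196 195 198 199 198 198 199 200 204 204 201 200 196
  193 194]]
110 (array([318.94330367, 153.29884661]), array([  8,  12,  27,  21, 284], dtype=int32)) [0.54431242 0.04386355 0.051     ]
125 (array([318.66132208, 150.84019961]), array([  7,   7,  28,  31, 657], dtype=int32)) [0.54431597 0.04282101 0.051     ]
140 (array([318.73907154, 150.96430726]), array([  6,   7,  30,  32, 723], dtype=int32)) [0.54428928 0.04287641 0.051     ]
```

View pics/w2c.png

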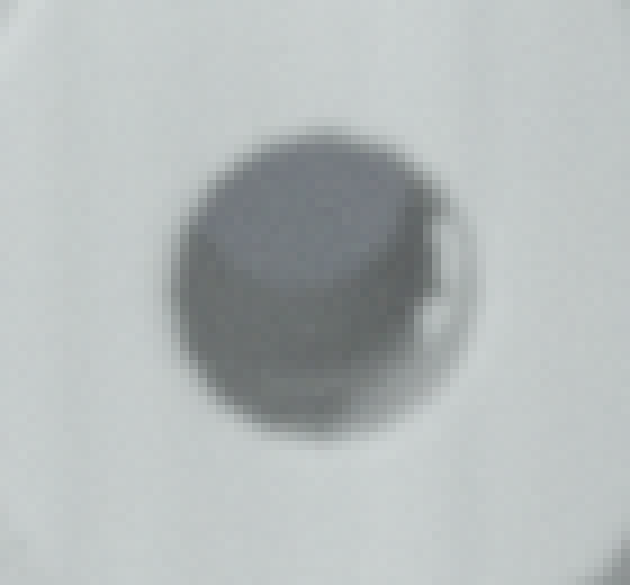

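Emit:
{"method": "drive_tool", "body": {
  "plan": [0.8,-0.8,0,0,-0.45,0.8,-0.8,0,0,-0.45,0.8,-0.8,0,0,-0.45]
}}

```text
time: 4.47
tool_pos: [0.5506, 0.1031, 0.0322]
ee_rot: [-0.036, 0.036, 0.707, -0.706]
ft_force: [3.9, 3.7, -9.1]
grip_width: 0.0231
```

```bash
python3 - <<'E'
from h import *
mv([.5510,.1035,.032])
im,d=bot.get_image('wrist');cv2.imwrite('pics/w3.png',im);c=im[120:185,285:355];cv2.imwrite('pics/w3c.png',cv2.resize(c,None,fx=9,fy=9,interpolation=0))
E
```

```text
pos [0.5506 0.1031 0.0322] h0 174.21 tilt [-5.e-04 -1.e+00 -1.e-03] F [ 3.9  3.7 -9.1] w 0.0231 t 4.47
shift [-0.3  0.2 -0.5] turn 0
```

View pics/w3c.png

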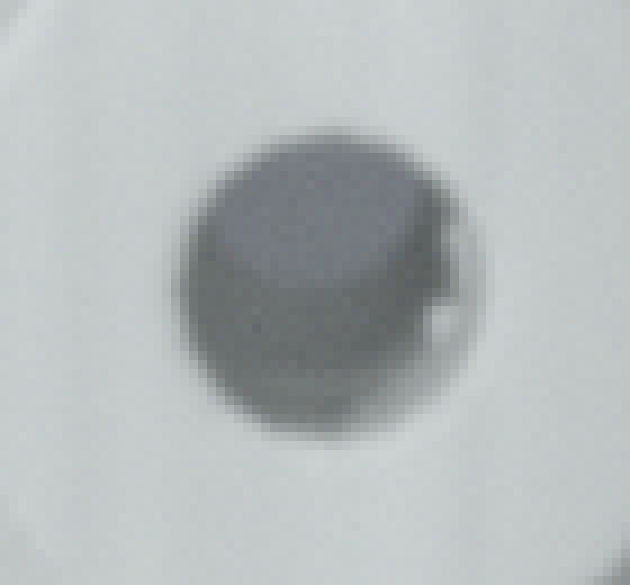

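Emit:
{"method": "drive_tool", "body": {
  "plan": [0.8,-0.8,0,0,-0.3,0.8,-0.8,0,0,-0.3,0.8,-0.8,0,0,-0.3]
}}

```text
time: 4.77
tool_pos: [0.5512, 0.103, 0.0322]
ee_rot: [-0.034, 0.034, 0.707, -0.706]
ft_force: [3.5, 3.9, -8.0]
grip_width: 0.0232
```

```bash
python3 - <<'E'
from h import *
mv([.5510,.1035,.032])
im,d=bot.get_image('wrist');cv2.imwrite('pics/w4.png',im);c=im[120:185,285:355];cv2.imwrite('pics/w4c.png',cv2.resize(c,None,fx=9,fy=9,interpolation=0))
E
```

```text
pos [0.5512 0.103  0.0322] h0 174.53 tilt [-1.e-04 -1.e+00 -9.e-04] F [ 3.5  3.9 -8. ] w 0.0232 t 4.77
shift [ 0.3  0.2 -0.5] turn 0
```

View pics/w4c.png

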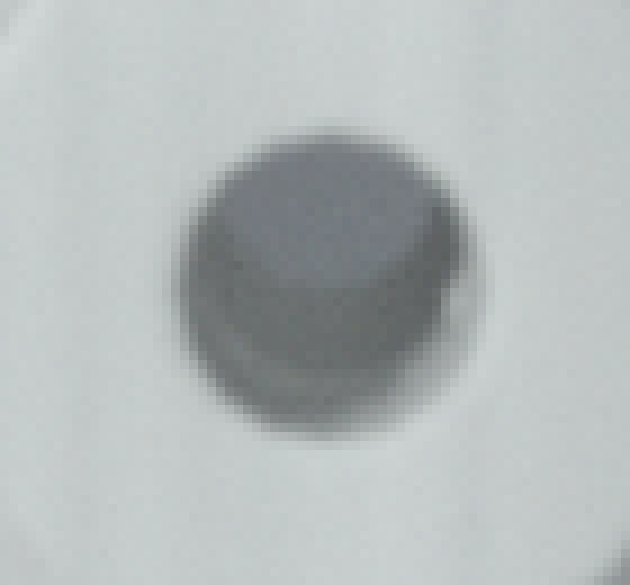

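Eye and bore now look concentric. I'll release the strap and rise.

Emit:
{"method": "drive_tool", "body": {
  "plan": [0.3,0,0,0,0,0.1,0,0,0,0,-0.2,0,0,0,0,-0.2,0,0,0,0,-0.2,0,0,0,0,-0.2,0,-30,0,0,-0.2,0,-60,0,0,-0.2,0,-90,0,0,-0.2,0,-90,0,0]
}}

```text
time: 5.57
tool_pos: [0.5549, 0.1027, 0.1286]
ee_rot: [-0.03, 0.037, 0.707, -0.706]
ft_force: [1.2, -0.1, 1.1]
grip_width: 0.0511
```

```bash
python3 - <<'E'
from h import *
T=tf('wrist');im,d=bot.get_image('wrist');cv2.imwrite('pics/w5.png',im);np.save('w5T.npy',T)
p=px('wrist',T,[.5448,.0436,.051]);print(p);u,v=map(int,p);c=im[v-32:v+33,u-35:u+35];cv2.imwrite('pics/w5c.png',cv2.resize(c,None,fx=9,fy=9,interpolation=0))
for t in (120,140,150):
  r=dark(im,p,14,t);print(t,r, r and ray('wrist',T,r[0],.051))
tt=tf('top');i2,_=bot.get_image('top');cv2.imwrite('pics/t5.png',i2);r=dark(i2,px('top',tt,[.5448,.0438,.051]),6,200);print(r,ray('top',tt,r[0],.051))
mv([.5045,-.18,.17],90)
E
```

```text
[327.07706241 129.96492082]
120 (array([327.09475423, 132.70565882]), array([ 6, 11, 16, 10, 49], dtype=int32)) [0.54495886 0.04556892 0.051     ]
140 (array([326.23591717, 129.45180846]), array([  5,   5,  18,  18, 230], dtype=int32)) [0.54538239 0.04317468 0.051     ]
150 (array([326.23088634, 129.45667571]), array([  5,   5,  18,  18, 248], dtype=int32)) [0.54538637 0.04317781 0.051     ]
(array([298.79917225, 201.98758376]), array([ 2,  2,  8,  9, 50], dtype=int32)) [0.54424589 0.04411187 0.051     ]
pos [0.5524 0.1026 0.124 ] h0 174.56 tilt [-3.7e-03 -1.0e+00 -4.0e-04] F [-1.1  0.4 -0.6] w 0.0513 t 5.67
shift [ 20.7 -46.2 285.8] turn 84.56
```

View pics/w5c.png

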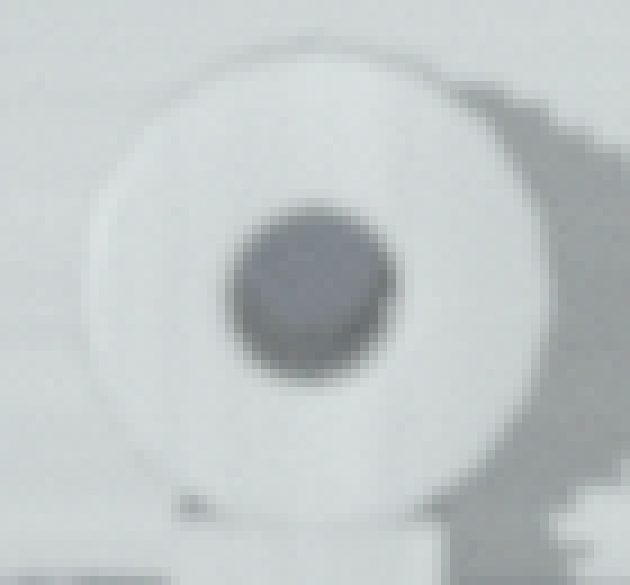

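Emit:
{"method": "drive_tool", "body": {
  "plan": [-0.1,21,-30,286,84.5,-0.1,21,-30,286,84.5,-0.1,21,-30,286,84.5,-0.1,21,-30,286,84.5,-0.1,21,-30,286,84.5,-0.1,21,-30,286,84.5,-0.1,21,-30,286,84.5,-0.1,21,-30,286,84.5,-0.1,21,-30,286,84.5,-0.1,21,-30,286,84.5,-0.1,21,-30,286,84.5,-0.1,21,-30,286,84.5,-0.1,21,-30,286,84.5,-0.1,21,-30,286,84.5,-0.1,21,-30,286,84.5]
}}

```text
time: 6.92
tool_pos: [0.5027, -0.1798, 0.1514]
ee_rot: [0.5, -0.499, -0.501, 0.501]
ft_force: [-0.3, 0.0, -0.4]
grip_width: 0.0465
```

```bash
python3 - <<'E'
from h import *
mv([.5045,-.18,.06],90)
T=tf('wrist');im,d=bot.get_image('wrist');cv2.imwrite('pics/w6.png',im)
r=bot.place_of('pin','wrist')
for q in r[:4]: X=w(T,q['at']);print(q['score'],X.round(4),px('wrist',T,X).round())
for z in(.048,.09):print(px('wrist',T,[.5045,-.18,z]))
W=world('wrist',T,d)
m=(W[...,2]>.062)&(abs(W[...,0]-.505)<.022)&(abs(W[...,1]+.181)<.02)&(W[...,2]<.096)
vv,uu=np.nonzero(m);print(m.sum(),uu.min(),uu.max(),vv.min(),vv.max());P=W[m];print(P.min(0),P.max(0),np.median(P,0))
E
```

```text
pos [ 0.5027 -0.1798  0.1514] h0 90.2 tilt [ 8.0e-04 -1.0e+00  1.4e-03] F [-0.3  0.  -0.4] w 0.0465 t 6.92
shift [-0.3 91.4 -2. ] turn 0.2
0.94 [ 0.5058 -0.1831  0.043 ] [315. 199.]
0.9 [ 0.4663 -0.1035  0.0359] [405. 154.]
0.89 [ 0.5563 -0.2624  0.0337] [235. 244.]
0.76 [ 0.4726 -0.2571  0.0341] [232. 160.]
[318.05006758 199.07772091]
[317.84317214 217.08624156]
570 306 328 195 225
[ 0.49521619 -0.1895928   0.06272529] [ 0.51334096 -0.17176276  0.09051088] [ 0.50048995 -0.18065141  0.08626445]
```

View pics/w6.png

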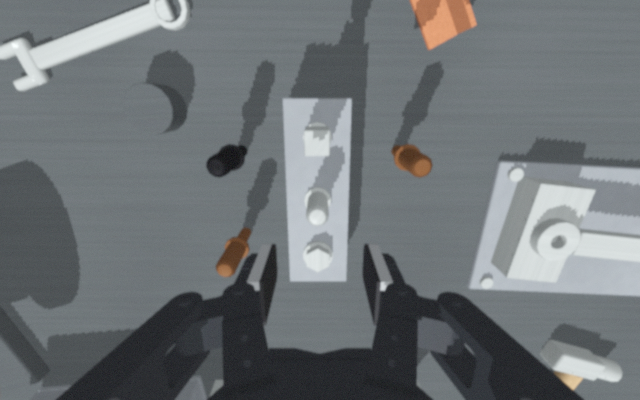

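Middle pin at wrist px (317,207): plain grey with a round grip. The square pin is at (317,138) and the hex bolt at (317,257), so the choice is confirmed.

Emit:
{"method": "drive_tool", "body": {
  "plan": [-0.1,-0.8,30,-1.6,0.2,-0.1,-0.8,60,-1.6,0.2,-0.1,-0.8,80,-1.6,0.2,-0.1,-0.8,93,-1.6,0.2,-0.1,-0.8,93,-1.6,0.2,-0.1,-0.8,93,-1.6,0.2,0.9,-0.8,93,-1.6,0.2,0.9,-0.8,93,-1.6,0.2,0.9,-0.8,93,-1.6,0.2,0.9,-0.8,93,-1.6,0.2,0.9,-0.8,93,-1.6,0.2,0.9,-0.8,93,-1.6,0.2],
  "force": 50
}}

```text
time: 8.02
tool_pos: [0.5059, -0.1816, 0.0608]
ee_rot: [-0.5, 0.502, 0.5, -0.499]
ft_force: [-0.8, -0.8, 5.6]
grip_width: 0.0166
```

Emit:
{"method": "drive_tool", "body": {
  "plan": [0.9,0,-5,0,0,0.9,0,-12,0,0,0.9,0,-20,0,0,0.9,0,-30,0,0,0.9,0,-40,0,0,0.9,0,-55,0,0,0.9,0,-70,0,0,0.9,0,-80,0,0,0.9,0,-80,0,0,0.9,0,-80,0,0]
}}

```text
time: 8.85
tool_pos: [0.5052, -0.1811, 0.14]
ee_rot: [-0.5, 0.501, 0.5, -0.499]
ft_force: [0.3, 0.3, -2.2]
grip_width: 0.0165
```

```bash
python3 - <<'E'
from h import *
mv([.5448,.0438,.14])
T=tf('wrist');im,d=bot.get_image('wrist');cv2.imwrite('pics/w7.png',im)
i2,_=bot.get_image('scene');cv2.imwrite('pics/s7.png',cv2.resize(i2[60:260,150:450],None,fx=2.6,fy=2.6))
E
```

```text
pos [ 0.5052 -0.1811  0.14  ] h0 89.86 tilt [-7.0e-04 -1.0e+00 -1.4e-03] F [ 0.3  0.3 -2.2] w 0.0165 t 8.85
shift [ 2.25e+02 -1.00e-01 -3.91e+01] turn 0
```

View pics/w7.png

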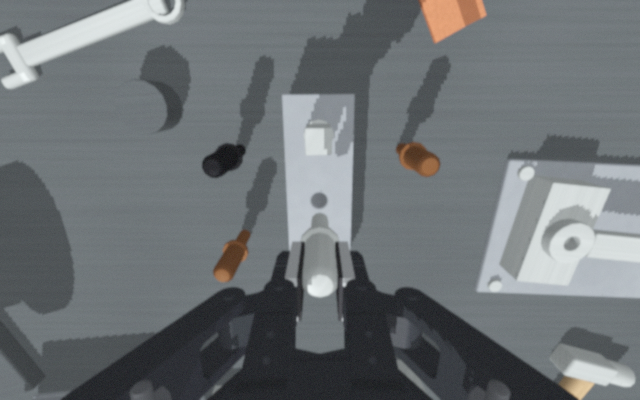

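View pics/s7.png

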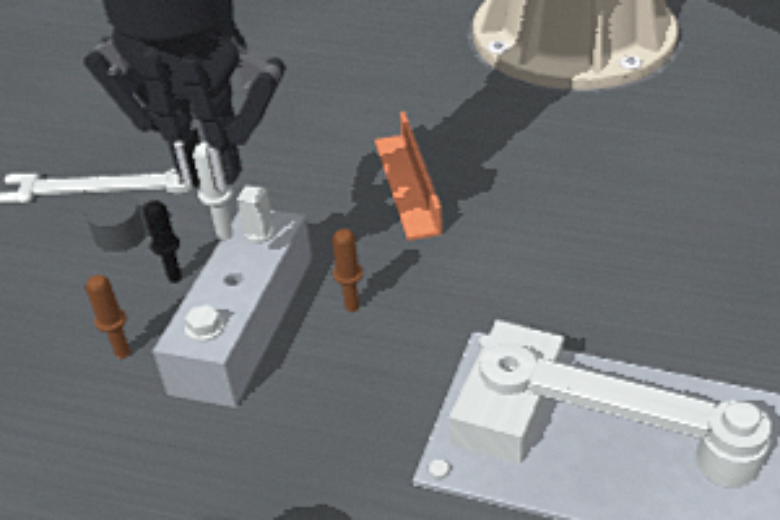

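```bash
cat >> h.py <<'E'
def pinfit(d,s=None):
    from scipy.optimize import least_squares
    M=np.array(bot.calibration('wrist')['mount']);P=world('wrist',M,d)*1000
    m=(abs(P[...,0])<14)&(P[...,1]>-60)&(P[...,1]<60)&(abs(P[...,2])<22)&(d>0)
    vv,uu=np.nonzero(m);Q=P[m]
    for y0 in range(-60,60,5):
        k=(Q[:,1]>=y0)&(Q[:,1]<y0+5)
        if k.sum()>6: print(y0,k.sum(),'x',Q[k,0].min().round(1),Q[k,0].max().round(1),'z',np.percentile(Q[k,2],[5,50,95]).round(1))
    return Q
E
python3 - <<'E'
from h import *
T=tf('wrist');im,d=bot.get_image('wrist');Q=pinfit(d)
im0=im;cv2.imwrite('pics/w7c.png',cv2.resize(im[170:320,270:370],None,fx=4,fy=4,interpolation=2))
r=dark(im,(319,200),12,100);print(r,ray('wrist',T,r[0],.048))
for l in('pin','pin_tip'):
  for q in bot.place_of(l,'wrist')[:2]: print(l,q['score'],w(np.array(bot.calibration('wrist')['mount']),q['at']).round(4))
E
```

```text
-60 148 x -14.0 14.0 z [ 8.  11.6 12.4]
-55 250 x -14.0 13.9 z [-7.9 11.6 12.3]
-50 317 x -14.0 13.9 z [-9.3 11.2 12.2]
-45 298 x -14.0 13.9 z [-6.2 10.6 12.8]
-40 524 x -13.7 13.9 z [-10.1   4.3  11.3]
-35 275 x -13.8 13.9 z [-4.8 10.5 11.1]
-30 965 x -13.7 14.0 z [-4.1  3.8 10.8]
-25 482 x -13.6 14.0 z [ 0.1  8.9 10.9]
-20 328 x -13.7 13.8 z [ 4.3  9.6 11.1]
-15 288 x -13.8 13.8 z [ 5.7  9.6 11. ]
-10 244 x -13.7 14.0 z [ 5.9  9.8 10.9]
-5 222 x -13.7 13.9 z [ 5.6  9.4 10.8]
0 115 x -7.1 9.1 z [ 5.3  9.  10. ]
5 153 x -8.5 11.0 z [ 5.7  9.2 12. ]
10 260 x -10.5 11.7 z [ 4.8  9.7 12.7]
25 19 x -3.1 4.5 z [6.1 6.6 7.2]
30 54 x -4.6 5.9 z [4.4 6.5 7.1]
35 50 x -4.7 6.7 z [2.9 6.3 7.3]
40 45 x -4.9 6.8 z [2.3 6.4 7. ]
45 36 x -5.0 6.3 z [2.7 6.6 7.1]Traceback (most recent call last):
  File "<stdin>", line 4, in <module>
TypeError: 'NoneType' object is not subscriptable
```

View pics/w7c.png

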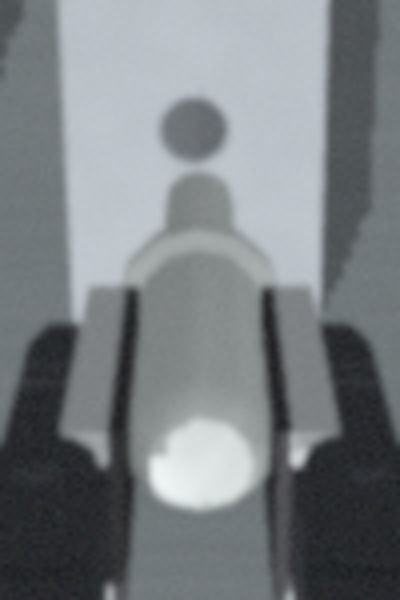

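Emit:
{"method": "drive_tool", "body": {
  "plan": [0.9,30,0,-5,0,0.9,60,0,-11,0,0.9,95,0,-17,0,0.9,130,0,-23,0,0.9,165,0,-29,0,0.9,195,0,-35,0,0.9,215,0,-38,0,0.9,225,0,-40,0,0.9,225,0,-40,0,0.9,225,0,-40,0,0.9,225,0,-40,0]
}}

```text
time: 9.92
tool_pos: [0.545, 0.0429, 0.1389]
ee_rot: [0.501, -0.501, -0.499, 0.499]
ft_force: [0.1, 0.4, -1.2]
grip_width: 0.0164
```

```bash
python3 - <<'E'
from h import *
mv([.5457,.0438,.12])
T=tf('wrist');M=np.array(bot.calibration('wrist')['mount']);im,d=bot.get_image('wrist');cv2.imwrite('pics/w8.png',im)
Q=pinfit(d)
p=px('wrist',T,[.5448,.0438,.051]);print(p)
cv2.imwrite('pics/w8c.png',cv2.resize(im[150:320,240:400],None,fx=3.5,fy=3.5,interpolation=2))
for t in (120,135,150):
  r=dark(im,p,16,t);print(t,r)
  if r: e=ray('wrist',T,r[0],.051);print(e,'tool',(Rq(bot.state()['ee_rot']).T@(e-bot.state()['tool_pos'])*1000).round(2))
E
```

```text
pos [0.545  0.0429 0.1389] h0 89.8 tilt [-4.e-04 -1.e+00  9.e-04] F [ 0.1  0.4 -1.2] w 0.0164 t 9.92
shift [ 0.9 18.9 -0.7] turn 0
-60 149 x -14.0 14.0 z [ 8.5 11.7 12.3]
-55 256 x -13.9 13.9 z [-7.9 11.7 12.2]
-50 313 x -14.0 13.9 z [-8.7 11.3 12.2]
-45 297 x -14.0 14.0 z [-6.5 10.9 12.6]
-40 518 x -13.6 14.0 z [-9.8  4.2 11.1]
-35 274 x -13.8 13.9 z [-5.5 10.4 11.2]
-30 979 x -13.7 14.0 z [-4.1  3.9 10.8]
-25 480 x -13.7 14.0 z [-1.4  8.9 11. ]
-20 321 x -13.7 14.0 z [ 4.   9.7 10.9]
-15 303 x -13.8 13.9 z [ 5.9  9.7 11. ]
-10 238 x -13.8 14.0 z [ 6.   9.9 11. ]
-5 215 x -13.6 14.0 z [ 5.6  9.4 10.8]
0 119 x -7.1 9.1 z [ 5.8  9.1 10.2]
5 159 x -9.6 9.9 z [ 5.5  9.1 11.7]
10 255 x -10.4 11.7 z [ 4.9  9.8 12.7]
25 20 x -3.1 5.2 z [5.3 6.5 7.2]
30 54 x -4.6 5.9 z [4.6 6.4 7.2]
35 48 x -4.7 6.7 z [2.9 6.3 7.3]
40 49 x -4.9 6.8 z [2.4 6.4 7.2]
45 34 x -5.0 6.3 z [3.  6.2 7.1]
[319.41509186 202.66455152]
120 None
135 (array([319.75781156, 201.89141626]), array([ 11,   9,  12,  13, 106], dtype=int32))
[0.54411777 0.04408843 0.051     ] tool [ 1.45 88.03  0.96]
150 (array([319.15290807, 202.08892071]), array([  9,   8,  15,  15, 170], dtype=int32))
[0.54429021 0.04358357 0.051     ] tool [ 0.94 88.03  0.78]
```

View pics/w8c.png

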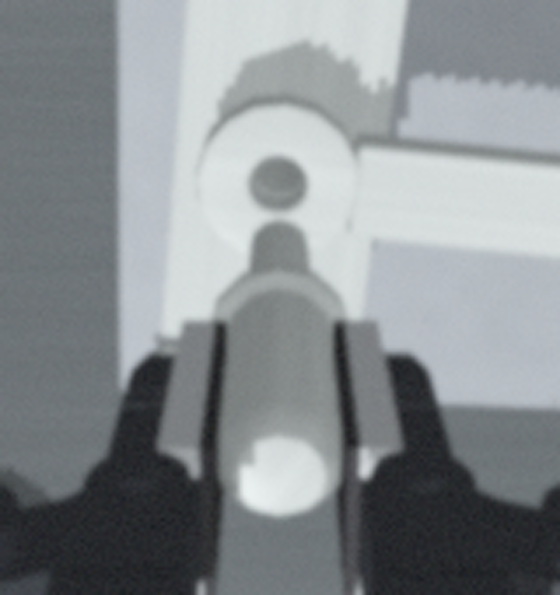

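Eye is at tool (0.9, 0.8) mm and the shank at (0.9, 0.9) in the same camera, so they're aligned. I'll descend gently.

Emit:
{"method": "drive_tool", "body": {
  "plan": [0.9,0,15,0,0,0.9,0,28,0,0,0.9,0,34,0,0,0.9,0,36,0,0,0.9,0,38,0,0,0.9,0,40,0,0,0.9,0,41.5,0,0,0.9,0,43,0,0,0.9,0,44,0,0,0.9,0,44,0,0]
}}

```text
time: 10.8
tool_pos: [0.5455, 0.044, 0.0954]
ee_rot: [-0.5, 0.501, 0.499, -0.499]
ft_force: [0.4, 0.7, -2.4]
grip_width: 0.0163
```

```bash
python3 - <<'E'
from h import *
mv([.5457,.0438,.09])
im,d=bot.get_image('wrist')
cv2.imwrite('pics/w9c.png',cv2.resize(im[150:320,240:400],None,fx=3.5,fy=3.5,interpolation=2))
E
```

```text
pos [0.5455 0.044  0.0954] h0 89.86 tilt [-1.e-04 -1.e+00 -4.e-04] F [ 0.4  0.7 -2.4] w 0.0163 t 10.8
shift [-0.2  5.4 -0.2] turn 0
```

View pics/w9c.png

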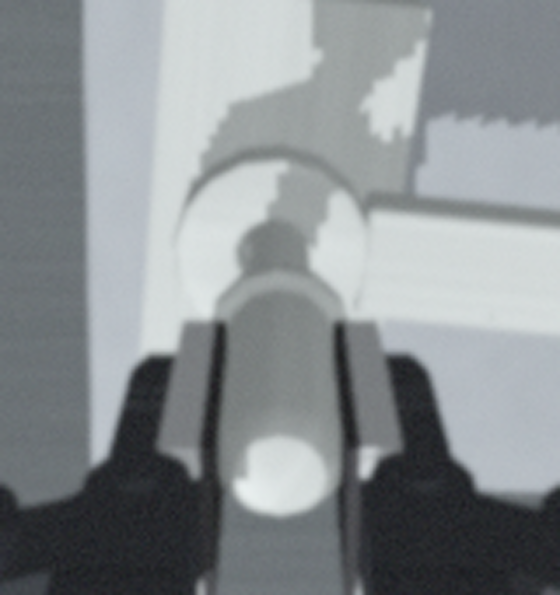

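Emit:
{"method": "drive_tool", "body": {
  "plan": [0.9,-0.6,-2,0,0,0.9,-1.2,-2,0,0,0.9,-1.2,-2,0,0,0.9,-1.2,-2,0,0]
}}

```text
time: 11.18
tool_pos: [0.5454, 0.0428, 0.0974]
ee_rot: [-0.501, 0.501, 0.499, -0.499]
ft_force: [0.6, 0.9, -1.7]
grip_width: 0.0161
```

```bash
python3 - <<'E'
from h import *
mv([.5457,.0438,.09])
im,d=bot.get_image('wrist')
cv2.imwrite('pics/w10c.png',cv2.resize(im[190:270,270:370],None,fx=7,fy=7,interpolation=2))
E
```

```text
pos [0.5454 0.0428 0.0974] h0 89.85 tilt [ 2.e-04 -1.e+00 -2.e-04] F [ 0.6  0.9 -1.7] w 0.0161 t 11.18
shift [ 1.   7.4 -0.3] turn 0
```

View pics/w10c.png

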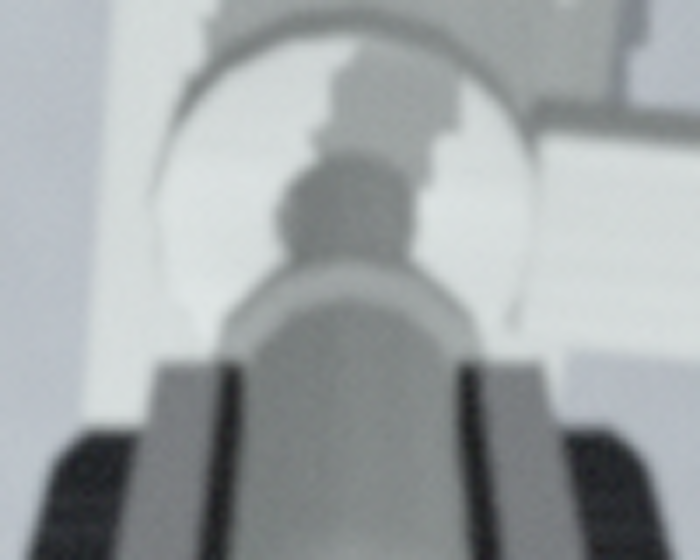

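Emit:
{"method": "drive_tool", "body": {
  "plan": [0.9,0,1.5,0,0,0.9,0,3,0,0,0.9,0,4.5,0,0,0.9,0,6,0,0,0.9,0,7,0,0,0.9,0,8,0,0,0.9,0,9,0,0,0.9,0,9,0,0]
}}

```text
time: 11.9
tool_pos: [0.5452, 0.0428, 0.088]
ee_rot: [0.501, -0.501, -0.499, 0.499]
ft_force: [-0.6, 0.2, -0.9]
grip_width: 0.0164
```

Emit:
{"method": "drive_tool", "body": {
  "plan": [0.9,0,1,0,0,0.9,0,2,0,0,0.9,0,3,0,0,0.9,0,4,0,0,0.9,0,5,0,0,0.9,0,5,0,0]
}}

```text
time: 12.4
tool_pos: [0.5452, 0.0428, 0.083]
ee_rot: [0.501, -0.501, -0.499, 0.499]
ft_force: [-0.2, -0.0, -1.1]
grip_width: 0.0166
```

Emit:
{"method": "drive_tool", "body": {
  "plan": [0.9,0,1,0,0,0.9,0,2,0,0,0.9,0,3.5,0,0,0.9,0,5,0,0,0.9,0,6.5,0,0,0.9,0,8,0,0,0.9,0,9.5,0,0,0.9,0,11,0,0,0.9,0,12.5,0,0,0.9,0,14,0,0,0.9,0,14,0,0]
}}

```text
time: 13.32
tool_pos: [0.5451, 0.0428, 0.0689]
ee_rot: [0.501, -0.5, -0.499, 0.499]
ft_force: [-0.1, 0.8, -0.1]
grip_width: 0.0166
```

Emit:
{"method": "drive_tool", "body": {
  "plan": [0.9,0,1,0,0,0.9,0,2,0,0,0.9,0,3,0,0,0.9,0,4,0,0,0.9,0,5,0,0,0.9,0,5,0,0]
}}

```text
time: 13.82
tool_pos: [0.5452, 0.0428, 0.0641]
ee_rot: [0.501, -0.501, -0.499, 0.499]
ft_force: [-0.1, 0.2, -0.8]
grip_width: 0.0166
```

```bash
python3 - <<'E'
from h import *
mv([.5457,.0438,.06])
im,d=bot.get_image('wrist')
cv2.imwrite('pics/w11c.png',cv2.resize(im[180:330,240:400],None,fx=4,fy=4,interpolation=2))
i2,_=bot.get_image('scene');cv2.imwrite('pics/s11.png',cv2.resize(i2[130:270,300:470],None,fx=4,fy=4,interpolation=2))
E
```

```text
pos [0.5452 0.0428 0.0641] h0 89.85 tilt [ 1.e-04 -1.e+00  3.e-04] F [-0.1  0.2 -0.8] w 0.0166 t 13.82
shift [ 1.   4.1 -0.5] turn 0
```

View pics/w11c.png

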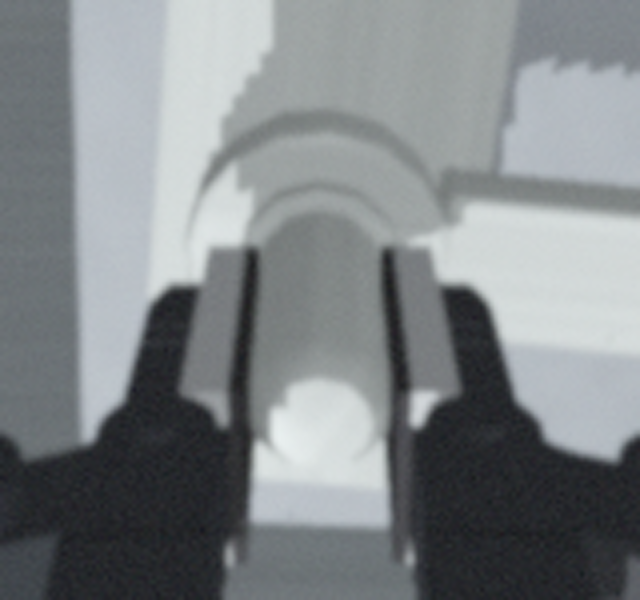

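View pics/s11.png

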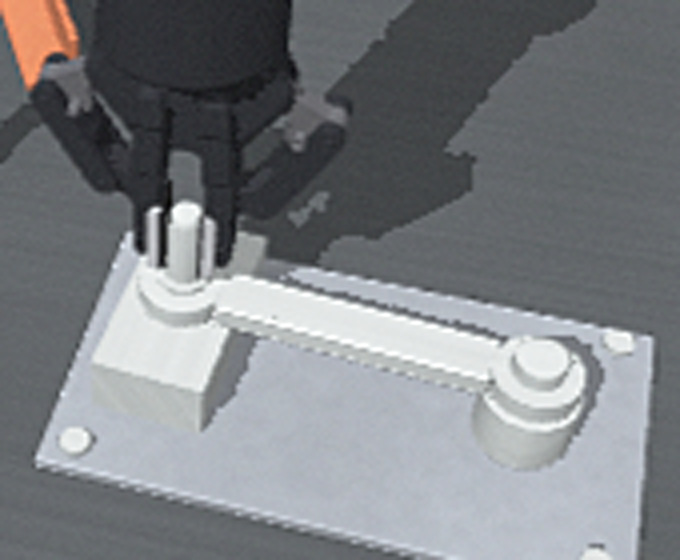

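Emit:
{"method": "drive_tool", "body": {
  "plan": [0.9,0,0.5,0,0,0.9,0,1,0,0,0.9,0,1.5,0,0,0.9,0,2,0,0,0.9,0,2,0,0]
}}

```text
time: 14.33
tool_pos: [0.5464, 0.0427, 0.0637]
ee_rot: [-0.5, 0.501, 0.5, -0.499]
ft_force: [-1.7, -0.1, 6.6]
grip_width: 0.0163
```

Contact at TCP z 0.0637 puts the collar at 51 mm, since the in-rack grip offset was 12.8 mm. I'll release and retreat.

Emit:
{"method": "drive_tool", "body": {
  "plan": [0.6,0,1,0,0,0.3,0,0,0,0,0.1,0,0,0,0,-0.1,0,0,0,0,-0.1,0,0,0,0,-0.1,0,0,0,0,-0.1,0,-20,0,0,-0.1,0,-45,0,0,-0.1,0,-75,0,0,-0.1,0,-100,0,0,-0.1,0,-100,30,0,-0.1,0,-100,60,0,-0.1,0,-100,60,0,-0.1,0,-100,60,0]
}}

```text
time: 15.5
tool_pos: [0.4837, 0.0431, 0.1622]
ee_rot: [0.501, -0.5, -0.499, 0.5]
ft_force: [0.6, 0.6, -0.2]
grip_width: 0.0472
```

```bash
python3 - <<'E'
from h import *
mv([.5457,.0438,.06])
T=tf('wrist');im,d=bot.get_image('wrist');cv2.imwrite('pics/w12.png',im)
W=world('wrist',T,d);k=(abs(W[...,0]-.545)<.03)&(abs(W[...,1]-.0435)<.03)
z=W[...,2]
h,_=np.histogram(z[k],bins=np.arange(.03,.102,.002));print(dict(zip(np.arange(30,102,2),h)))
m=k&(z>.075);print(W[m].mean(0),z[m].max())
T2=tf('top');i3,d3=bot.get_image('top');W3=world('top',T2,d3);k3=(abs(W3[...,0]-.545)<.03)&(abs(W3[...,1]-.0435)<.03);print('top zmax',W3[...,2][k3].max())
i2,_=bot.get_image('scene');cv2.imwrite('pics/s12.png',cv2.resize(i2[100:280,170:470],None,fx=2.6,fy=2.6,interpolation=2))
for l in ('pin','strap_eye'):
  for q in bot.place_of(l,'scene')[:5]: print(l,round(q['score'],2),w(tf('scene'),q['at']).round(4))
E
```

```text
pos [0.4837 0.0431 0.1622] h0 89.86 tilt [ 1.e-04 -1.e+00  9.e-04] F [ 0.6  0.6 -0.2] w 0.0472 t 15.5
shift [  0.8 102.2 -62.1] turn 0
{np.int64(30): np.int64(0), np.int64(32): np.int64(0), np.int64(34): np.int64(253), np.int64(36): np.int64(968), np.int64(38): np.int64(35), np.int64(40): np.int64(38), np.int64(42): np.int64(44), np.int64(44): np.int64(43), np.int64(46): np.int64(66), np.int64(48): np.int64(655), np.int64(50): np.int64(178), np.int64(52): np.int64(113), np.int64(54): np.int64(35), np.int64(56): np.int64(19), np.int64(58): np.int64(18), np.int64(60): np.int64(20), np.int64(62): np.int64(19), np.int64(64): np.int64(18), np.int64(66): np.int64(22), np.int64(68): np.int64(23), np.int64(70): np.int64(19), np.int64(72): np.int64(19), np.int64(74): np.int64(24), np.int64(76): np.int64(26), np.int64(78): np.int64(19), np.int64(80): np.int64(27), np.int64(82): np.int64(25), np.int64(84): np.int64(24), np.int64(86): np.int64(38), np.int64(88): np.int64(89), np.int64(90): np.int64(126), np.int64(92): np.int64(52), np.int64(94): np.int64(0), np.int64(96): np.int64(0), np.int64(98): np.int64(0)}
[0.54223495 0.04353817 0.08732872] 0.093101770669786
top zmax 0.6425884693952668
pin 0.73 [ 0.4693 -0.258   0.0369]
pin 0.71 [ 0.4719 -0.1007  0.0361]
pin 0.69 [ 0.5584 -0.2634  0.0314]
pin 0.52 [0.5462 0.0433 0.0498]
strap_eye 0.66 [0.547  0.0459 0.0509]
```

View pics/w12.png

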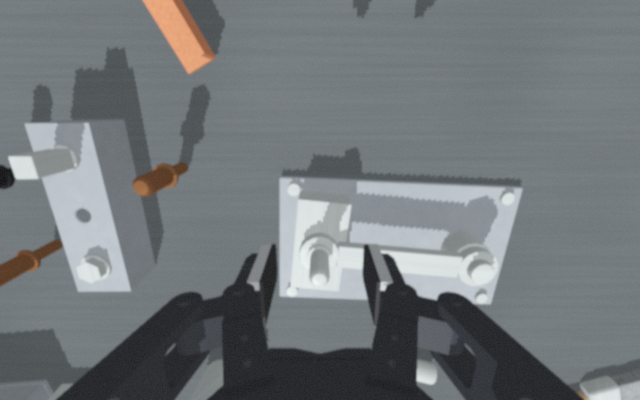

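View pics/s12.png

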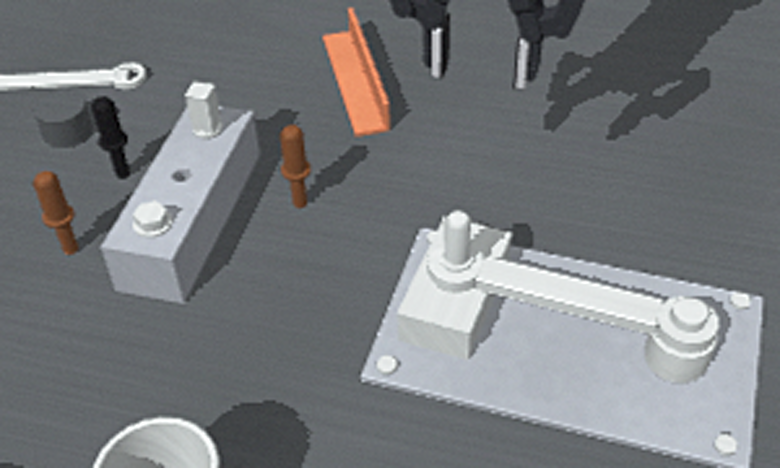

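```bash
python3 -c "
from h import *
print(bot.close_job())"
```

```text
the job is handed in; nothing more can be done
None
```

The strap's eye is over the knuckle and the round-headed pin is seated down through both. I handed the job in at about 15.6 s, with the robot clear of everything.

- **Strap:** I gripped it across and swung it about 20.8° until the bore could be seen concentric through the eye.
- **Pin:** I took the plain round-headed pin from the middle hole of the block and lined it up with the eye by the wrist camera. One correction of 1.2 mm was needed before the tip entered. It went through the eye and into the knuckle with no resistance, and contact came only when the collar landed, at about 7 N.

**Last checks:**
- **Seating:** After correcting for a depth bias of about 1.4 mm, the dome top reads about 94.5 mm, against 94 mm if fully seated. The collar top reads about 54.5 mm, against 55 mm.
- **Other pins:** The pictures show the pin upright and the square pin and bolt still in the block.
- **Failed check:** The top camera's height check gave no usable value (0.64 m), probably because the arm was in its view, so I ignored it.

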